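Stack a microscope lamp module in its nest and clamp it

TASK

Assemble the lamp module in the steel nest: lower the solid housing into the pocket first, then the open spacer frame on it, then the cover with its round collar up, each set down gently (not dropped) and lying flat and square between the corner posts. Then swing the hold-down arm over so that its rubber foot rests on the collar, and let go. Do not disturb the other things on the desk.

Things in the scene. Friction and masses are not known exactly. Their poses are not given: they have to be found in the camera images.
- nest: Dark steel assembly nest fixed to the desk. Origin: on the desk under the pocket centre; z up, x along the pocket's long side towards the clamp hinge. Base plate 150 x 92 x 8 mm, plus a 50 mm wide tongue out to x = 130 mm. Four L-shaped corner posts (8 mm walls, rounded tops, 58 mm above the desk) form the pocket. Both long sides are open for fingers over |x| < 28 mm.
- pocket (a point): Centre of the pocket floor, 8 mm above the desk; axes as the nest's. The pocket is 104 x 60 mm (x, y): 2 mm play all round the parts.
- clamp (a joint): Hinge of the hold-down arm, rad: 1.95 = open, leaning back 0.38 past upright on its stop (start); 1.57 = upright, over centre; 0 = level, foot on the collar of the full stack; down to -0.3 if the pocket is not full. The arm is heavy, its fall damped: past upright it goes down by itself in about 1 s, otherwise it falls back open.
- clamp_hinge (a point): Middle of the arm's hinge line, which runs along the nest's y: at nest x = 95 mm, 99 mm above the desk. Its bracket stands at nest x = 82 to 108 mm, 38 mm wide, 111 mm high.
- clamp_bar (a point): Centre of the steel cross bar at the end of the hold-down arm: 60 mm long along the nest's y, 16 mm thick, 112 mm from the hinge line. The arm is 18 mm wide and 12 mm thick; its rubber foot (20 mm across) is 95 mm from the hinge and faces the pocket.
- housing: Solid aluminium lamp housing 100 x 56 x 28 mm (x, y, z), slotted sides, flush round dark glass window on top; up to 0.5 kg. Lies flat. Origin: centre of its underside, z up. Same when turned by half a turn.
- spacer: Aluminium spacer frame 100 x 56 x 12 mm with an open window of 60 x 36 mm right through; up to 0.2 kg. Lies flat. Origin: centre of its underside, z up.
- cover: Aluminium cover plate 100 x 56 x 8 mm with a round collar on its middle, 44 mm in diameter and 22 mm high (30 mm overall); up to 0.3 kg. Lies flat, collar up. Origin: centre of its underside, z up.
- oil_bottle: Bystander: small amber bottle, 40 mm in diameter, 85 mm high; origin: centre of its underside.
- slide_box: Bystander: flat wooden slide box 100 x 170 x 30 mm; origin: centre of its underside.
- screwdriver: Bystander: screwdriver 180 mm long lying on the desk along its x.
- lens_pot: Bystander: open white pot, 70 mm in diameter, 50 mm high; origin: centre of its underside.
Mind the look-alikes: they are no part of the job. Leave any green look-alike of the housing alone.

How it is judged:
On the way, in this order (a step that is already met when the one before it is completed fails the run):
1. the housing lies flat and square on the pocket floor, released (horizontal distance between housing and pocket below 0.005 m and z of housing in the frame of pocket between -0.003 and 0.003 m and angle between housing's own z axis and vertical below 0.05 rad and angle between the x axis of housing and the x axis of pocket, either way round below 0.08 rad and contact force between the fingers and housing below 0.2 N and linear speed of housing below 0.02 m/s), for 0.2 s.
2. the spacer frame lies flat and square on the housing, released (horizontal distance between spacer and pocket below 0.005 m and z of spacer in the frame of pocket between 0.025 and 0.031 m and angle between spacer's own z axis and vertical below 0.05 rad and angle between the x axis of spacer and the x axis of pocket, either way round below 0.08 rad and contact force between the fingers and spacer below 0.2 N and linear speed of spacer below 0.02 m/s), for 0.2 s.
3. the cover lies flat and square on the spacer, collar up, released (horizontal distance between cover and pocket below 0.005 m and z of cover in the frame of pocket between 0.037 and 0.043 m and angle between cover's own z axis and vertical below 0.05 rad and angle between the x axis of cover and the x axis of pocket, either way round below 0.08 rad and contact force between the fingers and cover below 0.2 N and linear speed of cover below 0.02 m/s), for 0.2 s.
At the end, for the whole second after the job is handed in: Housing, spacer and cover are stacked in that order in the pocket, each within 3 mm of its full-home height, 5 mm of the pocket centre, 0.05 rad of level and 0.08 rad of square with the nest, at rest; the hold-down arm is level (within 0.05 rad) and still, its foot on the collar (horizontal distance between each of housing, spacer, cover and pocket below 0.005 m and z of housing in the frame of pocket between -0.003 and 0.003 m and angle between each of housing, spacer, cover's own z axis and vertical below 0.05 rad and angle between the x axis of each of housing, spacer, cover and the x axis of pocket, either way round below 0.08 rad and z of spacer in the frame of pocket between 0.025 and 0.031 m and z of cover in the frame of pocket between 0.037 and 0.043 m and value of joint clamp between -0.05 and 0.05 rad and velocity of joint clamp between -0.05 and 0.05 rad/s and linear speed of each of housing, spacer, cover below 0.02 m/s); the robot touches nothing.
It fails at once if the housing is dropped into the pocket (faster than 0.45 m/s there) (horizontal distance between housing and pocket below 0.02 m and z of housing in the frame of pocket below 0.02 m and linear speed of housing above 0.45 m/s).
It fails at once if the spacer is dropped into the pocket (faster than 0.45 m/s there) (horizontal distance between spacer and pocket below 0.02 m and z of spacer in the frame of pocket below 0.048 m and linear speed of spacer above 0.45 m/s).
It fails at once if the cover is dropped into the pocket (faster than 0.45 m/s there) (horizontal distance between cover and pocket below 0.02 m and z of cover in the frame of pocket below 0.06 m and linear speed of cover above 0.45 m/s).
It fails at once if a bystander (bottle, slide box, screwdriver, pot) is disturbed (moved more than 30 mm) (distance of any of oil_bottle, slide_box, screwdriver, lens_pot from where it was at the start of the episode above 0.03 m).
It also fails if it takes over 72 s, if anything falls off the work surface, if the arm or the gripper's body presses on something with over 40 N, if the wrist force passes 120 N, or if a joint passes its speed limit or range.

ROBOT

A 6-joint arm with a two-finger parallel gripper is mounted at the origin on the work surface. World frame = base frame: x ahead of the robot, y to its left, z up, the work surface at z = 0. Lengths are in m, angles in rad, forces in N, time in s.
With the tool pointing down it reaches from about 0.35 to 0.975 m from the base axis. Payload 4.9 kg.
Tool frame: the origin (TCP) lies on the centre line of the jaws, within the pads' length; the fingertips stand 25 mm ahead of it and the grasp point (between the pads) lies 6 mm ahead of it; z points along the fingers, y is the line along which they close (so a half turn about z gives the same grasp; the last joint's range is limited). The gripper opens to 85 mm and grips with 20 to 120 N. Pads are 22 mm wide; open, the fingers measure 114 mm over their backs; the gripper's body (76 mm by 85 mm) begins 54 mm behind the grasp point. The pads swing forward as they close: fully open they stand 13 mm farther back than shut.
Start: joints at [-1.429, 0.053, 1.613, -0, 1.476, -0.119], TCP at [0.161, -0.604, 0.256] pointing down, gripper open.
Joint ranges: [-3.01, 3.01], [-1.01, 2.22], [0.06, 2.58], [-1.02, 4.17], [0.09, 2.62], [-3.14, 3.14]. Speed limits (rad/s): [2.57, 2.57, 3.14, 3.14, 3.14, 3.14].

INTERFACE

Orientations are given as a unit quaternion [w, x, y, z].
In Python, from plant import state, grab_frame, get_calibration, job gives the robot as it stands. The module is installed in compiled form; this text tells all that it offers.
- The arm moves only by the tool move_arm, never from a script. Its argument "targets" is a list that holds one entry, the list of rows, each a list of 5 numbers: the opening in per cent of the stroke, from 0 (shut) to 100 (fully open), then the shift along the tool's x, y, z as a fraction of full scale, then the turn about the tool's z as a fraction of full scale. A call has 1 to 5 rows; each row shifts and turns the commanded pose from where the row before left it, along the tool's axes as they then stand; what a row does not reach is not made up. Full scale, the value 1, is 0.6 m for a shift and 6 degrees for a turn. A row lasts 1/12 s, in which the tool goes at most 41.7 mm and 7.16 degrees, less where a joint would pass 70% of its speed; a pose out of reach is approached as far as the arm can. A call with a number of a shift or a turn outside -1 to 1 is refused whole. A call with a gripper value outside its range is refused whole. The fingers move at their own pace and stop on an object; the grip force is fixed at half the most. Time passes only in rows, so rows that do not move let the fingers close. It gives the time, the measured TCP pose, the force, the opening and the grip force at its end, in the units of the state.
- state(): the state, without advancing time (a new reading comes with each control period).
- grab_frame(name): name is "side" or "top" or "wrist"; returns the picture (400x640x3 uint8, red, green, blue); there is no depth.
- get_calibration(name): a dict with "vertical_fov" (degrees; the focal length in pixels is half the picture's height over the tangent of half this angle, whatever the lens; pixels are square), "cx", "cy" (the principal point, pixels), "dist_coeffs" ([k1, k2, p1, p2, k3] as OpenCV has them; the pictures are not rectified), "R" (3x3) and "t" (3): a world point X has camera coordinates R X + t. Camera axes: x right, y down, z forward; pixel columns grow to the right and rows downward; lengths in m; the calibration is good to about 2 mm. A picture is of the moment at which its call begins: read the wrist's pose just before it. get_calibration takes no time and is no camera call; for the wrist camera it gives the pose at the moment of the call.
- job.job_done(): hands the job in; it is judged then, once.
The state is a dict: "time": time; "joint_pos": joint angles; "joint_vel": joint speeds; "joint_efforts": joint torques, N m; "tool_pos": TCP position; "tool_rot": TCP orientation; "contact_force": force on the tool from outside, world axes, zero at the start; "ft_torque": the same for the moment, N m; "gripper_width": opening from 0.0 (shut) to 1.0 (fully open); "grasp_force": force on a finger pad.
Only numpy, scipy, OpenCV 4.12 (cv2) and the standard library are available. Lean on these libraries where they do the work, as an engineer would, in place of code of your own. Each camera call takes 0.05 s, during which the arm holds its last target. There are 200 camera calls.

## Working session

There is one attempt and no reset: what is moved stays moved. The work goes in short steps, Python scripts to look and compute and a tool call to move; the robot and the scene stay as the last step left them, time stands still between calls to the robot, and variables do not carry over. Pictures are saved under pics/ and viewed, at most 10 in all, crops included, and the job is handed in when it is done.

Besides the shell and the picture viewer there is one more tool, called as a command line: name --argument value ..., lists and objects as JSON in quotes. move_arm: Moves the arm, as the interface text tells. Shift numbers are shares of 0.6 m and turn numbers shares of 6 degrees, none past 1 either way. Its arguments: {"type":"object","properties":{"targets":{"type":"array"}},"required":["targets"]}

```bash
mkdir -p pics
cat > h.py <<'E'
import numpy as np, cv2
from plant import state, grab_frame, get_calibration, job
def K(c):
    f=200/np.tan(np.radians(c["vertical_fov"])/2)
    return np.array([[f,0,c["cx"]],[0,f,c["cy"]],[0,0,1]])
def ray(c,uv,z):
    "pixels -> world points on plane z"
    p=cv2.undistortPoints(np.array(uv,float).reshape(-1,1,2),K(c),np.array(c["dist_coeffs"],float)).reshape(-1,2)
    R=np.array(c["R"]);t=np.array(c["t"]).ravel()
    d=np.c_[p,np.ones(len(p))]@R; o=-R.T@t
    return o+d*((z-o[2])/d[:,2])[:,None]
def proj(c,X):
    R=np.array(c["R"]);t=np.array(c["t"],float).ravel()
    return cv2.projectPoints(np.array(X,float).reshape(-1,1,3),cv2.Rodrigues(R)[0],t,K(c),np.array(c["dist_coeffs"],float))[0].reshape(-1,2)
def save(n,im,s=1): cv2.imwrite("pics/"+n,cv2.resize(im[:,:,::-1],None,fx=s,fy=s,interpolation=cv2.INTER_CUBIC))
E
python3 - <<'E'
from h import *
for n in("top","side"):
    im=grab_frame(n); np.save(n+".npy",im); save(n+".png",im,1.25)
    c=get_calibration(n); print(n,c["vertical_fov"],c["cx"],c["cy"],c["dist_coeffs"],-np.array(c["R"]).T@np.array(c["t"]).ravel())
s=state();print(s)
E
```

```text
top 57.24277837949905 316.7543761409493 199.59191263555408 [-0.00880513  0.          0.          0.          0.        ] [3.22577243e-01 7.28541607e-04 1.37644321e+00]
side 52.7268137845724 326.54705197112594 195.81625214096655 [-0.10105486  0.          0.          0.          0.        ] [ 0.06559267 -0.90922989  0.72172742]
{'time': 0.1, 'joint_pos': array([-1.42903011e+00,  5.32884880e-02,  1.61419296e+00,  1.35056921e-05,
        1.47599280e+00, -1.18969662e-01]), 'joint_vel': array([-9.03551222e-04, -2.93192809e-05, -1.70219958e-03, -1.24191189e-04,
       -5.40682467e-04, -1.75062009e-03]), 'joint_efforts': array([ 7.32420413e-04, -3.94904208e+01, -3.71364284e+01, -2.98830605e-05,
        3.95146708e-03, -6.06618968e-06]), 'tool_pos': array([ 0.16106642, -0.60334114,  0.25516571]), 'tool_rot': array([-9.40811895e-04,  9.91513774e-01,  1.29998273e-01, -4.00174638e-06]), 'contact_force': array([ 0.04521427,  0.23645493, -0.02348241]), 'ft_torque': array([-0.02188075, -0.02039409, -0.05205128]), 'grasp_force': 0.0, 'gripper_width': 0.998890732352817}
```

View pics/top.png

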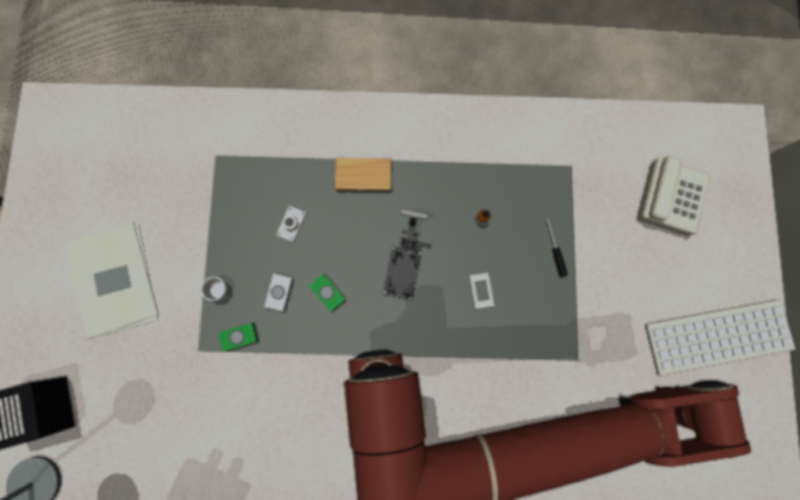

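View pics/side.png

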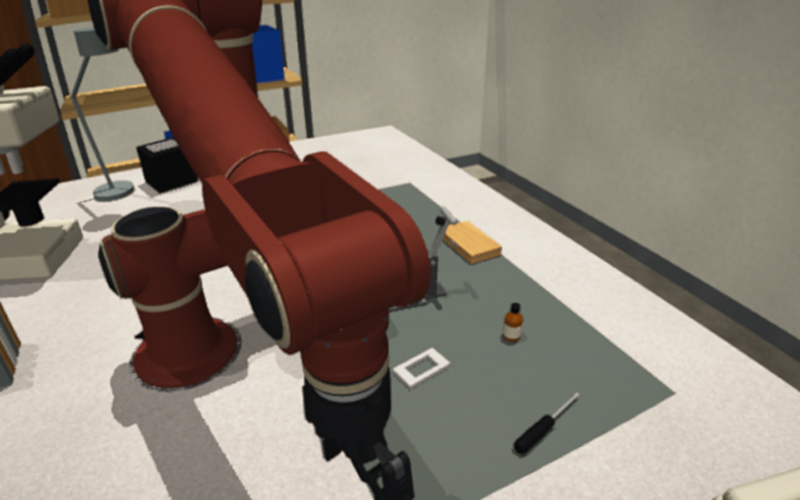

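The top view (800 px scale) could offer these for the housing:
- Silver block with a flush dark disc at (278,292). This is my choice for the housing.
- Green look-alikes at (327,293) and (238,337). I'll leave these alone.
- Silver plate with a raised collar at (291,223). This is the cover.
- Open frame at (481,290), also seen in the side view at (421,367). This is the spacer.

The nest is at (403,272), with its hinge on the far side at about (411,235). The bystanders are the slide box (363,174), bottle (483,216), screwdriver (557,248) and pot (215,290).

Run:
```python
from h import *
im=np.load("top.npy");c=get_calibration("top")
hsv=cv2.cvtColor(im,cv2.COLOR_RGB2HSV)
def show(n,box,h):
    x0,y0,x1,y1=[int(v/1.25) for v in box]
    sub=im[y0:y1,x0:x1].astype(int)
    m=(sub.min(2)>135).astype(np.uint8)
    cs=max(cv2.findContours(m,0,2)[0],key=cv2.contourArea)
    p=cs.reshape(-1,2)+[x0,y0]
    w=ray(c,p,h)[:,:2]
    r=cv2.minAreaRect((w*1000).astype(np.float32)); print(n,np.round(r[0]),np.round(r[1]),round(r[2],1))
show("housing",(255,265,300,320),.028)
show("cover",(270,200,312,248),.008)
show("spacer",(462,265,502,315),.012)
for n,uv,h in [("nest",(403,272),.008),("hinge",(411,238),.1),("bar",(414,213),.2),("green1",(327,293),.028),("pot",(215,290),.03),("bottle",(483,216),.05),("greens",(238,337),.028)]:
    print(n,np.round(ray(c,[np.array(uv)/1.25],h)[0],3))
```

```text
housing [399. 332.] [56. 99.] 77.8
cover [609. 311.] [ 57. 101.] 70.4
spacer [ 420. -271.] [101.  57.] 10.4
nest [ 0.468 -0.036  0.008]
hinge [ 0.556 -0.054  0.1  ]
bar [ 0.605 -0.056  0.2  ]
green1 [0.398 0.186 0.028]
pot [0.398 0.513 0.03 ]
bottle [ 0.637 -0.269  0.05 ]
greens [0.265 0.436 0.028]
```

```bash
cat >> h.py <<'E'
from math import *
def yaw(s=None):
    from scipy.spatial.transform import Rotation as Ro
    s=s or state(); q=s["tool_rot"]; M=Ro.from_quat([q[1],q[2],q[3],q[0]]).as_matrix()
    return degrees(atan2(M[1,0],M[0,0]))
def go(x,y,z,yw,p0=None,y0=None):
    "turn first, then shift: totals in units of the moves"
    s=state(); p=s["tool_pos"] if p0 is None else p0; a=yaw(s) if y0 is None else y0
    t=-((yw-a+180)%360-180)/6; c,sn=cos(radians(yw)),sin(radians(yw)); dx,dy,dz=x-p[0],y-p[1],z-p[2]
    u=np.array([dx*c+dy*sn,dx*sn-dy*c,-dz])/.6
    n=max(ceil(np.linalg.norm(u)*600/41.7),1)
    print("turn",round(t,2),"shift tot",np.round(u,4),"rows>=",n,"each",np.round(u/n,4))
E
python3 -c "
from h import *
c=get_calibration('wrist');print(c['vertical_fov'],c['cx'],c['cy'],-np.array(c['R']).T@np.array(c['t']).ravel());print(np.round(c['R'],2),yaw())"
```

```text
63.70850375677037 311.38269661008394 197.47525687081753 [ 0.23614217 -0.58324492  0.37235447]
[[ 0.26 -0.97 -0.  ]
 [-0.92 -0.24  0.3 ]
 [-0.29 -0.08 -0.95]] 14.938978987237936
```

move_arm --targets '[[[100,0.05,-0.038,0,0],[100,0.05,-0.038,0,0],[100,0.05,-0.038,0,0],[100,0.05,-0.038,0,0],[100,0.05,-0.038,0,0]]]'

```text
time: 0.52
tool_pos: [0.2773, -0.4533, 0.2556]
tool_rot: [-0.0, 0.992, 0.13, -0.0]
contact_force: [1.0, -1.2, 0.9]
gripper_width: 1.001
grasp_force: 0.0
```

move_arm --targets '[[[100,0.05,-0.038,0,0],[100,0.05,-0.038,0,0],[100,0.05,-0.038,0,0],[100,0.05,-0.038,0,0],[100,0.0,0,0,0]]]'

```text
time: 0.93
tool_pos: [0.3718, -0.3314, 0.2558]
tool_rot: [-0.001, 0.991, 0.133, 0.001]
contact_force: [-0.3, -1.0, 0.0]
gripper_width: 0.997
grasp_force: 0.0
```

Run:
```python
from h import *
c=get_calibration("wrist");im=grab_frame("wrist");np.save("w1.npy",im);save("w1.png",im)
print(state()["tool_pos"],yaw(),proj(c,[.42,-.271,.012]))
go(.44,-.1,.255,-13)
```

```text
[ 0.37044554 -0.33353025  0.25587468] 15.24529100389818 [[270.13516684 110.14467234]]
turn 4.71 shift tot [ 0.0254 -0.4053  0.0015] rows>= 6 each [ 0.0042 -0.0676  0.0002]
```

View pics/w1.png

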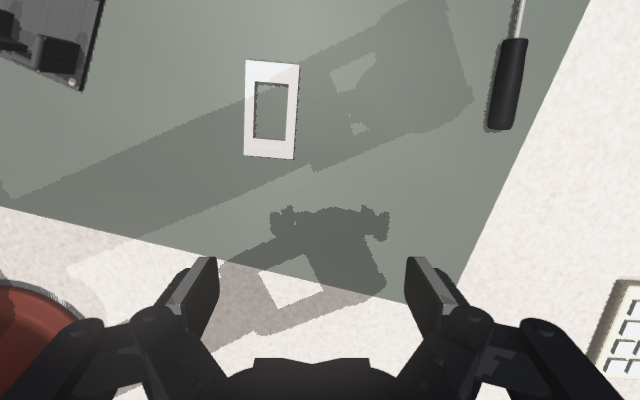

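The spacer shows at (271,110), and I had predicted (270,110). The nest corner is at the upper left. Next I'll move over the nest.

Run:
```python
from h import *
c=get_calibration("wrist");im=np.load("w1.npy")
sub=im[40:180,220:320].astype(int); m=(sub.min(2)>150).astype(np.uint8)
cs=max(cv2.findContours(m,0,2)[0],key=cv2.contourArea).reshape(-1,2)+[220,40]
r=cv2.minAreaRect((ray(c,cs,.012)[:,:2]*1000).astype(np.float32)); print(r)
```

```text
((430.8477783203125, -280.6626281738281), (124.6039810180664, 76.64228820800781), 10.338537216186523)
```

move_arm --targets '[[[100,0,0,0,1],[100,0,0,0,1],[100,0,0,0,1],[100,0,0,0,1],[100,0,0,0,0.7]]]'

```text
time: 1.4
tool_pos: [0.3682, -0.3369, 0.2559]
tool_rot: [-0.0, 0.993, -0.118, -0.0]
contact_force: [-0.1, 0.5, -0.0]
gripper_width: 0.995
grasp_force: 0.0
```

move_arm --targets '[[[100,0.005,-0.068,0,0],[100,0.005,-0.068,0,0],[100,0.005,-0.068,0,0],[100,0.005,-0.068,0,0],[100,0.005,-0.068,0,0]]]'

```text
time: 1.82
tool_pos: [0.4302, -0.1404, 0.2561]
tool_rot: [0.0, 0.993, -0.117, -0.0]
contact_force: [1.5, -0.3, -0.4]
gripper_width: 1.002
grasp_force: 0.0
```

move_arm --targets '[[[100,0,-0.066,0,0],[100,0,0,0,0],[100,0,0,0,0]]]'

```text
time: 2.07
tool_pos: [0.4396, -0.1016, 0.256]
tool_rot: [0.0, 0.993, -0.114, -0.0]
contact_force: [-0.5, -1.0, -0.3]
gripper_width: 1.004
grasp_force: 0.0
```

Run:
```python
from h import *
print(state()["tool_pos"],yaw())
c=get_calibration("wrist");im=grab_frame("wrist");np.save("w2.npy",im);import pickle;pickle.dump(c,open("w2.pkl","wb"));save("w2.png",im,1.25)
```

```text
[ 0.43962652 -0.10161571  0.25604806] -13.080817433588049
```

View pics/w2.png

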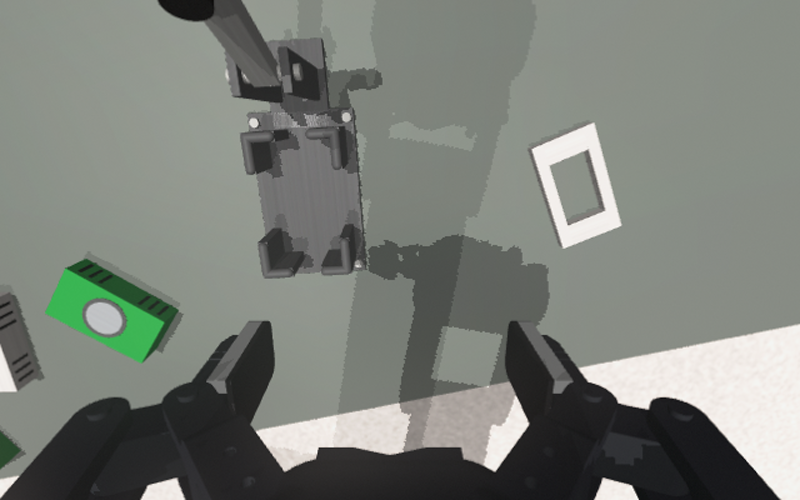

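The spacer is at about (576,186). The nest's four L posts are at (256,152), (325,148), (281,255) and (340,250). A green block is at (112,312), to be avoided.

Run:
```python
from h import *
import pickle
c=pickle.load(open("w2.pkl","rb"));im=np.load("w2.npy")
save("w2c.png",im[80:228,180:310],4)
m=((im.astype(int).min(2)>170)).astype(np.uint8); m[:, :400]=0; m[205:]=0; m[:,520:]=0
cs=max(cv2.findContours(m,0,2)[0],key=cv2.contourArea).reshape(-1,2)
print(cv2.minAreaRect((ray(c,cs,.012)[:,:2]*1000).astype(np.float32)))
```

```text
((418.4197692871094, -270.80926513671875), (100.54657745361328, 56.296627044677734), 10.276982307434082)
```

View pics/w2c.png

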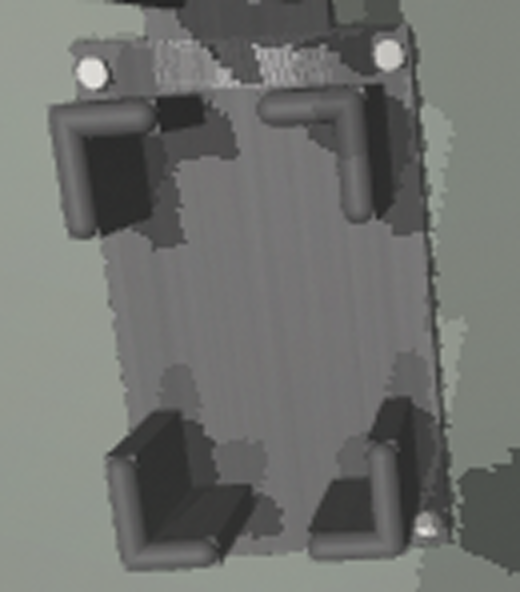

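Run:
```python
from h import *
import pickle
c=pickle.load(open("w2.pkl","rb"))
for q,z,S in (([(63,118),(352,103),(133,553),(392,540)],.058,(112,68)),([(50,106),(363,90),(126,568),(405,553)],.055,(120,76))):
    w=ray(c,np.array(q)/4+[180-.4,80-.4],z)[:,:2]*1000
    ax=(w[0]+w[1]-w[2]-w[3])/2; ay=(w[0]+w[2]-w[1]-w[3])/2
    print(np.round(w.mean(0),1),np.linalg.norm(ax),np.linalg.norm(ay),degrees(atan2(ax[1],ax[0])),degrees(atan2(ay[1],ay[0]))-90,S)
go(.399-.07,.332+.01,.255,-12.2)
```

```text
[467.2 -33.5] 110.23929700689658 68.38591417109645 -9.970197085472496 -10.222321343577065 (112, 68)
[466.2 -32.8] 118.14966905775887 74.60835880865713 -9.880747885195447 -10.133780784605477 (120, 76)
turn -0.17 shift tot [-0.3365 -0.6856  0.0018] rows>= 11 each [-0.0306 -0.0623  0.0002]
```

move_arm --targets '[[[100,-0.03,-0.0625,0,0],[100,-0.03,-0.0625,0,0],[100,-0.03,-0.0625,0,0],[100,-0.03,-0.0625,0,0],[100,-0.03,-0.0625,0,0]]]'

```text
time: 2.53
tool_pos: [0.3949, 0.1002, 0.2564]
tool_rot: [0.0, 0.993, -0.118, 0.0]
contact_force: [1.2, -0.2, 0.5]
gripper_width: 0.998
grasp_force: 0.0
```

move_arm --targets '[[[100,-0.03,-0.0625,0,0],[100,-0.03,-0.0625,0,0],[100,-0.03,-0.0625,0,0],[100,-0.03,-0.0625,0,0],[100,-0.03,-0.0625,0,0]]]'

```text
time: 2.95
tool_pos: [0.3511, 0.3042, 0.2564]
tool_rot: [0.0, 0.993, -0.117, 0.001]
contact_force: [1.5, 0.2, 0.5]
gripper_width: 1.002
grasp_force: 0.0
```

move_arm --targets '[[[100,-0.03,-0.06,0,0],[100,0,0,0,0],[100,0,0,0,0],[100,0,0,0,0]]]'

```text
time: 3.28
tool_pos: [0.3423, 0.3418, 0.2559]
tool_rot: [0.001, 0.993, -0.117, -0.0]
contact_force: [-0.2, 0.5, -0.0]
gripper_width: 0.998
grasp_force: 0.0
```

```bash
cat >> h.py <<'E'
def rect(name,bx,h,thr=150,im=None,c=None):
    "white blob in pixel box bx=(x0,y0,x1,y1), top at h -> centre mm, size, yaw of long side"
    x0,y0,x1,y1=bx
    m=np.zeros(im.shape[:2],np.uint8); m[y0:y1,x0:x1]=im[y0:y1,x0:x1].min(2)>thr
    m=cv2.morphologyEx(m,cv2.MORPH_CLOSE,np.ones((5,5)))
    cs=max(cv2.findContours(m,0,2)[0],key=cv2.contourArea).reshape(-1,2)
    (cx,cy),(w,hh),a=cv2.minAreaRect((ray(c,cs,h)[:,:2]*1000).astype(np.float32))
    if hh>w: a-=90
    print(name,round(cx,1),round(cy,1),round(w,1),round(hh,1),"yaw",round((a+90)%180-90,1))
    return cx/1e3,cy/1e3,(a+90)%180-90
E
python3 - <<'E'
from h import *
import pickle
print(state()["tool_pos"],yaw())
c=get_calibration("wrist");im=grab_frame("wrist");np.save("w3.npy",im);pickle.dump(c,open("w3.pkl","wb"));save("w3.png",im)
u=proj(c,[.399,.332,.028])[0];print(u,proj(c,[.609,.311,.008]))
u=u.astype(int);b=(max(u[0]-70,0),max(u[1]-90,0),u[0]+70,u[1]+90)
for t in (130,150,170): rect("h",b,.028,t,im,c)
E
```

```text
[0.34228533 0.34184781 0.25589385] -13.382519497985946
[307.93732572 115.1502104 ] [[ 276.02989464 -123.31652344]]
h 393.0 335.9 156.4 182.0 yaw -13.5
h 397.3 331.0 55.8 99.6 yaw -12.1
h 397.2 330.6 55.3 99.3 yaw -11.8
```

View pics/w3.png

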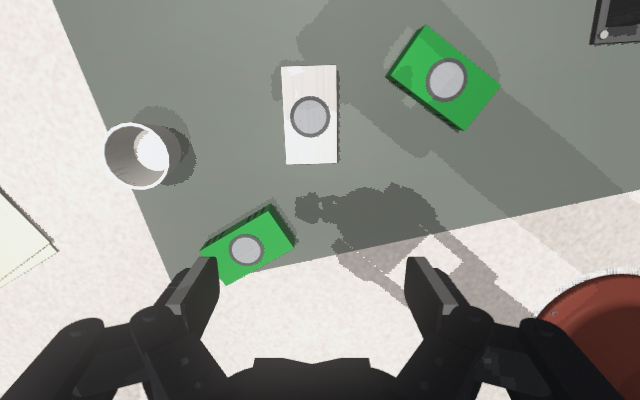

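The housing is the silver block with the disc at (310,115), long axis up the picture. The greens are at (443,78) and (247,245), and the pot is at (137,155). I'll go to the housing.

```bash
python3 -c "
from h import *
go(.397,.331,.060,-12)"
```

```text
turn -0.24 shift tot [ 0.0927 -0.0017  0.3267] rows>= 5 each [ 0.0185 -0.0003  0.0653]
```

move_arm --targets '[[[100,0.046,-0.001,0,-0.24],[100,0.046,-0.001,0.03,0],[100,0,0,0.065,0],[100,0,0,0.065,0],[100,0,0,0.065,0]]]'

```text
time: 3.75
tool_pos: [0.3973, 0.3302, 0.1207]
tool_rot: [-0.001, 0.994, -0.105, 0.001]
contact_force: [-0.1, 0.5, -0.3]
gripper_width: 0.997
grasp_force: 0.0
```

move_arm --targets '[[[100,0,0,0.065,0],[100,0,0,0.035,0],[100,0,0,0,0],[100,0,0,0,0]]]'

```text
time: 4.08
tool_pos: [0.3954, 0.3304, 0.0605]
tool_rot: [0.001, 0.995, -0.104, -0.001]
contact_force: [0.9, 0.1, 0.5]
gripper_width: 1.003
grasp_force: 0.0
```

```bash
python3 -c "
from h import *
im=grab_frame('wrist');save('w4.png',im)
go(.397,.331,.028,-12)"
```

```text
turn 0.01 shift tot [0.0006 0.0008 0.0577] rows>= 1 each [0.0006 0.0008 0.0577]
```

View pics/w4.png

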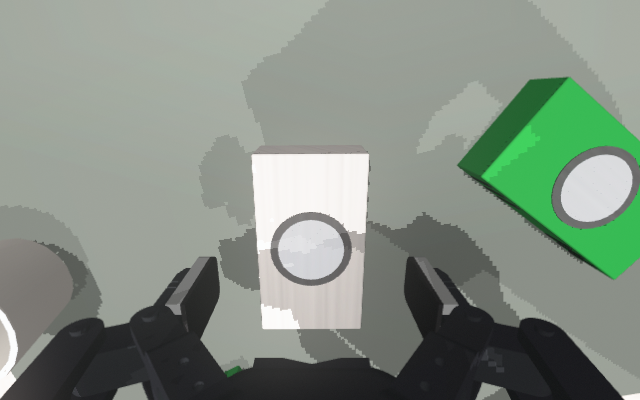

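The close crop confirms the silver housing, with its disc at (311,248) centred between the fingers. Next I'll descend and grip.

```bash
python3 -c "
from h import *
c=get_calibration('wrist');w=ray(c,[(311.5,248.5)],.028)[0];print(w,state()['tool_pos'])
im=cv2.imread('pics/w4.png')[:,:,::-1]
b=rect('h',(200,120,420,335),.028,150,im,c)"
```

```text
[0.39807906 0.33152704 0.028     ] [0.39672885 0.33156813 0.06260553]
h 407.0 347.0 89.3 119.6 yaw -12.1
```

move_arm --targets '[[[100,0,0,0.03,0],[100,0,0,0.023,0],[100,0,0,0,0],[0,0,0,0,0],[0,0,0,0,0]]]'

```text
time: 4.55
tool_pos: [0.3969, 0.3331, 0.032]
tool_rot: [-0.001, 0.995, -0.103, 0.002]
contact_force: [0.8, -0.1, -0.3]
gripper_width: 0.746
grasp_force: 0.0
```

move_arm --targets '[[[0,0,0,0,0],[0,0,0,0,0],[0,0,0,0,0],[0,0,0,0,0],[0,0,0,0,0]]]'

```text
time: 4.97
tool_pos: [0.397, 0.3332, 0.0322]
tool_rot: [-0.001, 0.995, -0.103, 0.002]
contact_force: [-1.1, -1.1, 6.1]
gripper_width: 0.639
grasp_force: 66.7
```

move_arm --targets '[[[0,0,0,-0.02,0],[0,0,0,-0.04,0],[0,0,0,-0.06,0],[0,0,0,-0.06,0],[0,0,0,-0.02,0]]]'

```text
time: 5.38
tool_pos: [0.3976, 0.334, 0.1561]
tool_rot: [-0.003, 0.995, -0.103, 0.004]
contact_force: [0.9, 0.8, -1.9]
gripper_width: 0.642
grasp_force: 65.7
```

```bash
python3 -c "
from h import *
s=state();print(s['tool_pos'],yaw(),s['contact_force'],s['gripper_width'],s['grasp_force'])
go(.467,-.033,.15,-10)"
```

```text
[0.39757512 0.33401028 0.15609771] -11.805587434396775 [ 0.89404773  0.82289824 -1.88214757] 0.6417109522627085 65.67454934120178
turn -0.3 shift tot [0.2202 0.5823 0.0102] rows>= 9 each [0.0245 0.0647 0.0011]
```

move_arm --targets '[[[0,0,0,0,-0.3],[0,0.01,0.0265,0,0],[0,0.02,0.053,0,0],[0,0.02,0.053,0,0],[0,0.02,0.053,0,0]]]'

```text
time: 5.8
tool_pos: [0.4165, 0.2143, 0.1486]
tool_rot: [0.0, 0.996, -0.087, -0.001]
contact_force: [0.5, -0.0, -2.9]
gripper_width: 0.632
grasp_force: 65.6
```

move_arm --targets '[[[0,0.02,0.053,0,0],[0,0.02,0.053,0,0],[0,0.02,0.053,0,0],[0,0.02,0.053,0,0],[0,0.02,0.053,0,0]]]'

```text
time: 6.22
tool_pos: [0.448, 0.0469, 0.1487]
tool_rot: [-0.0, 0.996, -0.087, -0.0]
contact_force: [0.2, 0.2, -2.9]
gripper_width: 0.639
grasp_force: 65.6
```

move_arm --targets '[[[0,0.02,0.053,0,0],[0,0.02,0.053,0,0],[0,0.01,0.026,0,0],[0,0,0,0,0],[0,0,0,0,0]]]'

```text
time: 6.63
tool_pos: [0.4639, -0.0353, 0.1487]
tool_rot: [-0.0, 0.996, -0.088, -0.001]
contact_force: [-0.8, 0.1, -2.8]
gripper_width: 0.64
grasp_force: 65.5
```

```bash
python3 -c "
from h import *
import pickle
c=get_calibration('wrist');im=grab_frame('wrist');np.save('w5.npy',im);pickle.dump(c,open('w5.pkl','wb'));save('w5.png',im,1.25)
s=state();print(s['tool_pos'],yaw(),s['gripper_width'],s['grasp_force'])
go(.467,-.033,.15,-10)"
```

```text
[ 0.46379105 -0.03450671  0.14872266] -10.060016920711186 0.6379417021773175 65.53497076034546
turn -0.01 shift tot [ 0.0048 -0.0034 -0.0021] rows>= 1 each [ 0.0048 -0.0034 -0.0021]
```

View pics/w5.png

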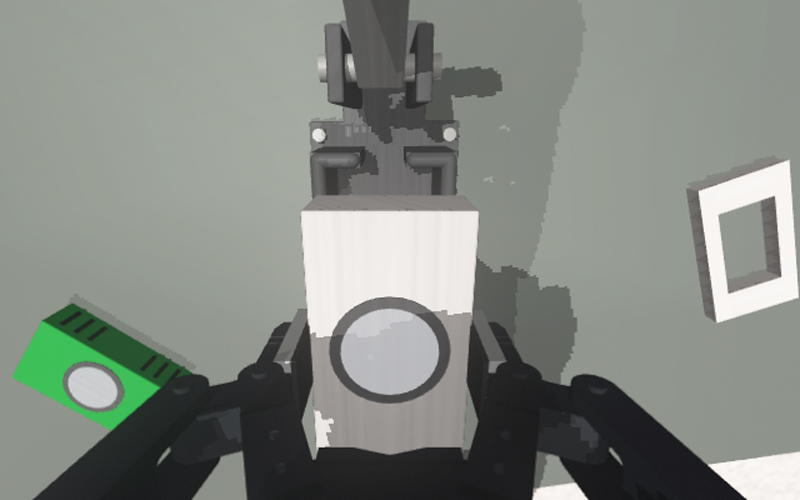

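The gripped housing has its disc at (390,350). The two far posts have outer corners at about (312,153) and (459,150), the hinge bolt ends are at (319,67) and (440,67), and the spacer is at right. Next I'll compute the alignment.

Run:
```python
from h import *
import pickle
c=pickle.load(open("w5.pkl","rb"))
im=np.load("w5.npy")
def P(q,z): return ray(c,np.array(q)/1.25,z)[:,:2]*1000
w=P([(311,153),(459,150)],.055); d=w[0]-w[1]; print("posts",w,np.linalg.norm(d),degrees(atan2(d[1],d[0]))-90)
a=radians(-10); ux=np.array([cos(a),sin(a)])
print("nest from posts",w.mean(0)-60*ux)
w=P([(319,67),(440,67)],.099);print("nest from hinge",w.mean(0)-95*ux, degrees(atan2(*(w[0]-w[1])[::-1]))-90)
w=P([(319,135),(450,134)],.01);print("pins",w, degrees(atan2(*(w[0]-w[1])[::-1]))-90)
w=P([(390,350)],.145);print("housing",w)
w=P([(302,210),(478,211)],.145);d=w[0]-w[1];print("edge",w,np.linalg.norm(d),degrees(atan2(d[1],d[0]))-90, w.mean(0)-50*ux)
rect("sp",(520,110,640,265),.012,170,im,c)
save("w5c.png",im[20:170,220:400],4)
```

```text
posts [[530.77473242  -6.25982526]
 [518.81577605 -81.03958984]] 75.72997971760316 -9.085939416658178
nest from posts [465.70678905 -33.23081689]
nest from hinge [465.82506666 -31.90568032] -10.23431538011458
pins [[538.3374413   -4.52531083]
 [524.66573296 -83.67186579]] -9.800509267700718
housing [[465.70579564 -35.59237684]]
edge [[518.79308639 -17.73656666]
 [508.92324254 -70.76710781]] 53.94119123956337 -10.54304404234611 [464.61777682 -35.56942835]
sp 418.4 -271.2 101.0 57.7 yaw 10.5
```

View pics/w5c.png

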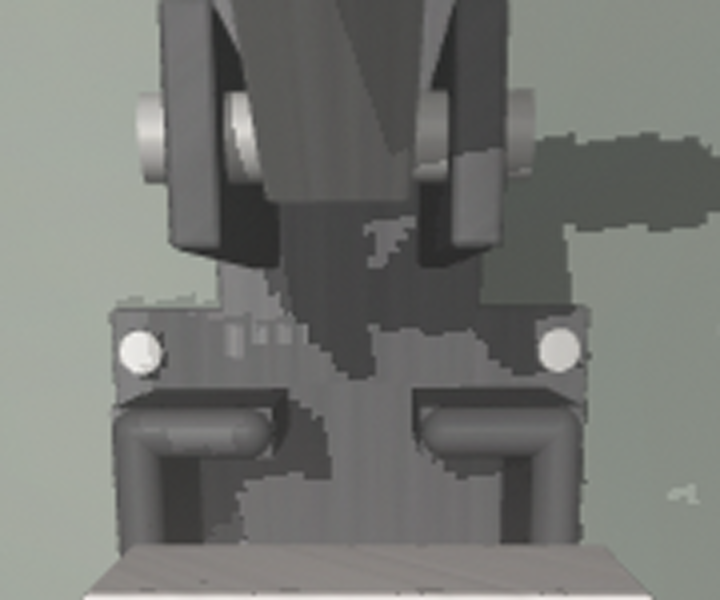

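move_arm --targets '[[[0,0.001,-0.005,0.03,0],[0,0,0,0.04,0],[0,0,0,0.025,0],[0,0,0,0.01,0],[0,0,0,0,0]]]'

```text
time: 7.1
tool_pos: [0.464, -0.0306, 0.0847]
tool_rot: [-0.0, 0.996, -0.086, -0.002]
contact_force: [-0.2, -0.1, -3.4]
gripper_width: 0.642
grasp_force: 65.5
```

move_arm --targets '[[[0,0,0,0.012,0],[0,0,0,0.012,0],[0,0,0,0,0],[0,0,0,0,0]]]'

```text
time: 7.43
tool_pos: [0.4654, -0.0318, 0.072]
tool_rot: [-0.0, 0.996, -0.087, -0.0]
contact_force: [-0.3, -0.2, -2.6]
gripper_width: 0.643
grasp_force: 65.5
```

Run:
```python
from h import *
import pickle
s=state();print(s['tool_pos'],yaw(),s['contact_force'],s['ft_torque'])
c=get_calibration('wrist');im=grab_frame('wrist');np.save('w6.npy',im);pickle.dump(c,open('w6.pkl','wb'));save('w6.png',im,1.25)
```

```text
[ 0.46538056 -0.03179979  0.07197788] -10.009747524019796 [-0.30615304 -0.245623   -2.59308867] [ 0.03301051  0.03695636 -0.01626381]
```

View pics/w6.png

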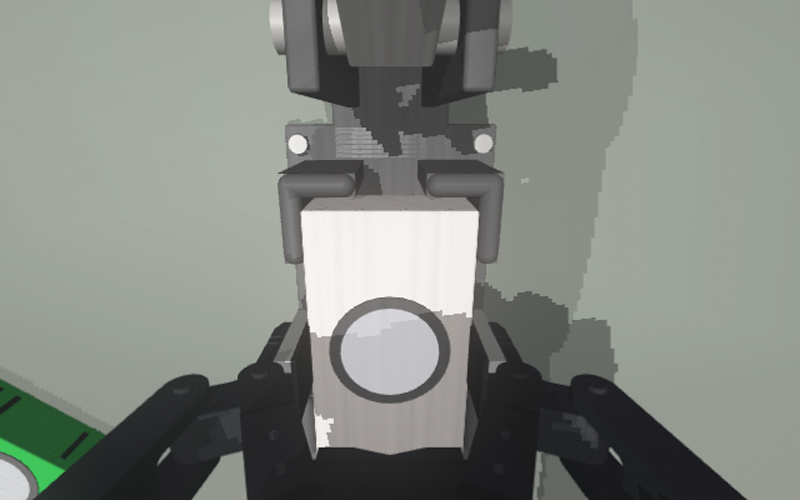

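The housing sits symmetrically between the posts, with edges at 302 and 478 against posts at 280 and 502, and there is no side force. Next I'll lower it.

move_arm --targets '[[[0,0,0,0.015,0],[0,0,0,0.015,0],[0,0,0,0.012,0],[0,0,0,0.006,0],[0,0,0,0,0]]]'

```text
time: 7.9
tool_pos: [0.4644, -0.0317, 0.0416]
tool_rot: [-0.0, 0.996, -0.087, -0.001]
contact_force: [-1.3, 0.4, -3.1]
gripper_width: 0.639
grasp_force: 65.5
```

move_arm --targets '[[[0,0,0,0.003,0],[0,0,0,0.002,0],[0,0,0,0,0]]]'

```text
time: 8.15
tool_pos: [0.4659, -0.032, 0.0405]
tool_rot: [0.0, 0.996, -0.087, 0.0]
contact_force: [-0.7, 0.2, -2.6]
gripper_width: 0.641
grasp_force: 65.5
```

Still no contact, so I'll go on in small steps.

move_arm --targets '[[[0,0,0,0.002,0],[0,0,0,0.0015,0],[0,0,0,0,0]]]'

```text
time: 8.4
tool_pos: [0.4661, -0.0321, 0.0402]
tool_rot: [-0.0, 0.996, -0.087, -0.0]
contact_force: [-6.9, 0.6, 10.4]
gripper_width: 0.642
grasp_force: 67.1
```

move_arm --targets '[[[0,0,0,0.0015,0],[0,0,0,0,0],[0,0,0,0,0]]]'

```text
time: 8.65
tool_pos: [0.4661, -0.0321, 0.0402]
tool_rot: [-0.0, 0.996, -0.087, -0.001]
contact_force: [-10.5, 1.0, 17.6]
gripper_width: 0.642
grasp_force: 67.9
```

Contact at the expected height, so I'll release and lift.

move_arm --targets '[[[100,0,0,0,0],[100,0,0,0,0],[100,0,0,0,0],[100,0,0,0,0],[100,0,0,0,0]]]'

```text
time: 9.07
tool_pos: [0.4656, -0.0319, 0.0373]
tool_rot: [0.0, 0.996, -0.087, 0.0]
contact_force: [0.1, -0.3, 0.6]
gripper_width: 0.998
grasp_force: 0.0
```

move_arm --targets '[[[100,0,0,-0.03,0],[100,0,0,-0.06,0],[100,0,0,-0.06,0],[100,0,0,-0.03,0],[100,0,0,0,0]]]'

```text
time: 9.48
tool_pos: [0.4689, -0.0327, 0.151]
tool_rot: [0.001, 0.996, -0.087, 0.005]
contact_force: [-0.1, 1.0, 1.5]
gripper_width: 0.998
grasp_force: 0.0
```

Run:
```python
from h import *
import pickle
s=state();print(s['tool_pos'],yaw(),s['contact_force'])
c=get_calibration('wrist');im=grab_frame('wrist');np.save('w7.npy',im);pickle.dump(c,open('w7.pkl','wb'));save('w7.png',im)
go(.418,-.271,.10,10.4)
```

```text
[ 0.46887512 -0.03266729  0.15100616] -10.014175941656605 [-0.07308969  0.9843006   1.47206281]
turn -3.4 shift tot [-0.1528  0.3764  0.0803] rows>= 6 each [-0.0255  0.0627  0.0134]
```

View pics/w7.png

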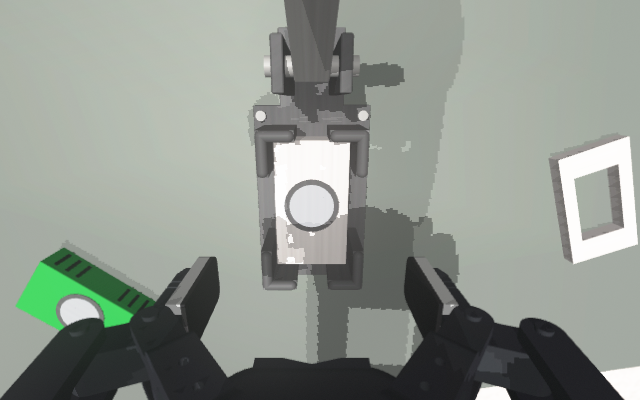

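The housing lies square in the pocket, with its disc at (311,205). That makes 11 pictures viewed, one more than the ten allowed. I'll view no more and work only from numbers. The spacer is next.

move_arm --targets '[[[100,0,0,0,-1],[100,0,0,0,-1],[100,0,0,0,-1],[100,0,0,0,-0.4],[100,0,0,0,0]]]'

```text
time: 9.95
tool_pos: [0.4643, -0.0317, 0.1431]
tool_rot: [-0.001, 0.996, 0.091, -0.002]
contact_force: [-0.2, 1.2, -0.1]
gripper_width: 1.001
grasp_force: 0.0
```

move_arm --targets '[[[100,-0.0255,0.0625,0,0],[100,-0.0255,0.0625,0,0],[100,-0.0255,0.0625,0,0],[100,-0.0255,0.0625,0,0],[100,-0.0255,0.0625,0.03,0]]]'

```text
time: 10.37
tool_pos: [0.4253, -0.2307, 0.1304]
tool_rot: [0.002, 0.996, 0.09, 0.002]
contact_force: [1.4, 0.2, -0.4]
gripper_width: 0.999
grasp_force: 0.0
```

move_arm --targets '[[[100,-0.025,0.0625,0.03,0],[100,0,0,0.02,0],[100,0,0,0,0],[100,0,0,0,0]]]'

```text
time: 10.7
tool_pos: [0.4159, -0.2639, 0.0975]
tool_rot: [-0.002, 0.996, 0.09, -0.001]
contact_force: [0.3, 0.5, 0.1]
gripper_width: 0.996
grasp_force: 0.0
```

Run:
```python
from h import *
s=state();print(s['tool_pos'],yaw())
c=get_calibration('wrist');im=grab_frame('wrist');np.save('w8.npy',im)
print(proj(c,[.4184,-.271,.012]))
x,y,a=rect("sp",(225,60,400,330),.012,170,im,c)
go(x,y,.06,a)
```

```text
[ 0.41592453 -0.263937    0.09745024] 10.307777711551335
[[323.39351361 214.05000511]]
sp 434.4 -268.1 67.7 56.4 yaw 10.3
turn 0.01 shift tot [0.0276 0.012  0.0644] rows>= 2 each [0.0138 0.006  0.0322]
```

move_arm --targets '[[[100,0.002,0.012,0.04,0],[100,0,0,0.04,0],[100,0,0,0.025,0],[100,0,0,0.01,0],[100,0,0,0,0]]]'

```text
time: 11.17
tool_pos: [0.4193, -0.2702, 0.0295]
tool_rot: [-0.001, 0.996, 0.091, -0.001]
contact_force: [-0.4, -0.1, 0.2]
gripper_width: 1.0
grasp_force: 0.0
```

Run:
```python
from h import *
s=state();print(s['tool_pos'],yaw(),s['contact_force'])
go(.4185,-.271,.0245,10.3)
```

```text
[ 0.41933024 -0.2701541   0.0294686 ] 10.492126391705064 [-0.438368   -0.14389733  0.16313686]
turn 0.03 shift tot [-0.0016  0.0011  0.0083] rows>= 1 each [-0.0016  0.0011  0.0083]
```

move_arm --targets '[[[100,0,0,0.007,0],[100,0,0,0,0],[100,0,0,0,0],[0,0,0,0,0],[0,0,0,0,0]]]'

```text
time: 11.58
tool_pos: [0.42, -0.2724, 0.0271]
tool_rot: [0.001, 0.996, 0.09, 0.001]
contact_force: [0.3, 0.0, -0.1]
gripper_width: 0.747
grasp_force: 0.0
```

move_arm --targets '[[[0,0,0,0,0],[0,0,0,0,0],[0,0,0,0,0],[0,0,0,0,0],[0,0,0,0,0]]]'

```text
time: 12.0
tool_pos: [0.4203, -0.2726, 0.0274]
tool_rot: [0.001, 0.996, 0.09, 0.001]
contact_force: [-0.2, -0.2, 6.6]
gripper_width: 0.633
grasp_force: 63.8
```

move_arm --targets '[[[0,0,0,-0.01,0],[0,0,0,-0.03,0],[0,0,0,-0.06,0],[0,0,0,-0.06,0],[0,0,0,-0.03,0]]]'

```text
time: 12.42
tool_pos: [0.4205, -0.2729, 0.1443]
tool_rot: [0.002, 0.996, 0.09, 0.002]
contact_force: [1.2, -0.3, -0.3]
gripper_width: 0.628
grasp_force: 63.9
```

move_arm --targets '[[[0,0,0,0,0],[0,0,0,0,0]]]'

```text
time: 12.58
tool_pos: [0.4198, -0.2722, 0.141]
tool_rot: [0.001, 0.996, 0.09, 0.001]
contact_force: [0.4, -0.1, -1.9]
gripper_width: 0.632
grasp_force: 63.8
```

Run:
```python
from h import *
s=state();p=s['tool_pos'];print(p,yaw(),s['contact_force'],s['gripper_width'])
c=get_calibration('wrist');im=grab_frame('wrist');np.save('w9.npy',im)
h=p[2]-.0255+.012
u=proj(c,[p[0],p[1],h])[0];print(u,h)
for t in(140,170): rect("sp",(245,150,390,360),h,t,im,c)
for t in(140,170): rect("spfar",(245,150,390,240),h,t,im,c)
go(.466,-.0325,.135,-10)
```

```text
[ 0.41975469 -0.27222262  0.14097324] 10.377769800194988 [ 0.43457884 -0.11952986 -1.8606677 ] 0.6323758685740218
[312.12785485 272.07266461] 0.12747323611384598
sp 423.3 -274.2 106.5 61.9 yaw 10.1
sp 445.5 -267.2 46.1 55.3 yaw -79.7
spfar 456.1 -268.3 39.7 61.8 yaw -79.7
spfar 452.1 -266.0 32.6 55.3 yaw -79.7
turn 3.4 shift tot [ 0.0082 -0.4058  0.0069] rows>= 6 each [ 0.0014 -0.0676  0.0011]
```

move_arm --targets '[[[0,0,0,0,0.7],[0,0,0,0,1],[0,0,0,0,1],[0,0,0,0,0.7],[0,0,0,0,0]]]'

```text
time: 13.05
tool_pos: [0.418, -0.2707, 0.1371]
tool_rot: [-0.002, 0.996, -0.088, -0.002]
contact_force: [-0.2, 0.4, -2.0]
gripper_width: 0.625
grasp_force: 63.8
```

move_arm --targets '[[[0,0,-0.026,0,0],[0,0.0015,-0.059,0,0],[0,0.0015,-0.059,0,0],[0,0.0015,-0.059,0,0],[0,0.0015,-0.059,0,0]]]'

```text
time: 13.47
tool_pos: [0.4492, -0.1159, 0.1381]
tool_rot: [-0.001, 0.996, -0.087, -0.002]
contact_force: [0.6, 0.1, -1.1]
gripper_width: 0.628
grasp_force: 63.9
```

move_arm --targets '[[[0,0.0015,-0.059,0,0],[0,0.0015,-0.059,0,0],[0,0,-0.026,0,0],[0,0,0,0,0],[0,0,0,0,0]]]'

```text
time: 13.88
tool_pos: [0.4662, -0.0322, 0.1384]
tool_rot: [0.0, 0.996, -0.086, -0.002]
contact_force: [0.4, -0.3, -2.1]
gripper_width: 0.625
grasp_force: 63.9
```

Run:
```python
from h import *
import pickle
s=state();p=s['tool_pos'];print(p,yaw(),s['contact_force'],s['gripper_width'])
c=get_calibration('wrist');im=grab_frame('wrist');np.save('w10.npy',im);pickle.dump(c,open('w10.pkl','wb'))
h=p[2]-.0274+.012
for t in(140,170): rect("spfar",(245,150,390,240),h,t,im,c)
# white pins at nest (+-), z~.01
m=(im.min(2)>170).astype(np.uint8); m[160:]=0
n,_,st,ce=cv2.connectedComponentsWithStats(m)
for i in range(1,n):
    if 8<st[i,4]<250: print(ce[i],st[i,4],ray(c,[ce[i]],.010)[0]*1000)
go(.467,-.0325,.095,-10)
```

```text
[ 0.46618738 -0.03222372  0.13843885] -9.811882951251528 [ 0.35112528 -0.27839514 -2.10438044] 0.6253709112590966
spfar 501.2 -40.0 63.7 40.3 yaw 80.1
spfar 498.0 -37.3 56.3 33.1 yaw 80.1
[262.4375      52.08035714] 112 [576.32490769 -16.361967    10.        ]
[287.43243243  51.91891892] 74 [573.41423265 -33.61572942  10.        ]
[243.74074074  65.18518519] 27 [570.27699834  -1.47074919  10.        ]
[226.64705882 101.76470588] 17 [548.21822655  16.67906845  10.        ]
[242.82089552 110.73134328] 134 [539.99728945   6.5140209   10.        ]
[257.15053763 110.        ] 93 [538.68580469  -4.01336112  10.        ]
[366.25       110.05681818] 88 [524.84356717 -83.20211896  10.        ]
[244.55434783 134.        ] 184 [523.25490805   9.22229306  10.        ]
[245.74576271 155.72881356] 59 [507.0079596   12.18599086  10.        ]
turn 0.01 shift tot [ 0.0009 -0.001   0.073 ] rows>= 2 each [ 0.0005 -0.0005  0.0365]
```

move_arm --targets '[[[0,0.001,0.0005,0.03,0],[0,0,0,0.035,0],[0,0,0,0.02,0],[0,0,0,0.006,0],[0,0,0,0,0]]]'

```text
time: 14.35
tool_pos: [0.4664, -0.0339, 0.084]
tool_rot: [-0.0, 0.996, -0.088, -0.002]
contact_force: [0.2, -0.1, -1.8]
gripper_width: 0.629
grasp_force: 63.9
```

move_arm --targets '[[[0,0,0,0.01,0],[0,0,0,0.01,0],[0,0,0,0.004,0],[0,0,0,0,0],[0,0,0,0,0]]]'

```text
time: 14.77
tool_pos: [0.468, -0.0334, 0.0714]
tool_rot: [0.0, 0.996, -0.087, 0.0]
contact_force: [0.5, 0.2, -1.7]
gripper_width: 0.629
grasp_force: 63.9
```

move_arm --targets '[[[0,0,0,0.006,0],[0,0,0,0.004,0],[0,0,0,0.001,0],[0,0,0,0,0]]]'

```text
time: 15.1
tool_pos: [0.4676, -0.0333, 0.0643]
tool_rot: [-0.0, 0.996, -0.087, -0.0]
contact_force: [-0.1, -0.5, -1.2]
gripper_width: 0.628
grasp_force: 63.9
```

move_arm --targets '[[[0,0,0,0.0015,0],[0,0,0,0,0],[0,0,0,0,0]]]'

```text
time: 15.35
tool_pos: [0.4678, -0.0334, 0.0638]
tool_rot: [-0.0, 0.996, -0.087, 0.0]
contact_force: [-0.2, 0.0, -1.7]
gripper_width: 0.629
grasp_force: 63.9
```

move_arm --targets '[[[0,0,0,0.0015,0],[0,0,0,0,0],[0,0,0,0,0]]]'

```text
time: 15.6
tool_pos: [0.468, -0.0334, 0.0635]
tool_rot: [0.0, 0.996, -0.087, 0.0]
contact_force: [-2.7, 0.9, 4.3]
gripper_width: 0.628
grasp_force: 64.5
```

move_arm --targets '[[[0,0,0,0.0015,0],[0,0,0,0,0],[0,0,0,0,0]]]'

```text
time: 15.85
tool_pos: [0.468, -0.0334, 0.0634]
tool_rot: [0.0, 0.996, -0.087, -0.0]
contact_force: [-7.2, 1.5, 10.9]
gripper_width: 0.632
grasp_force: 65.3
```

Seated at the predicted height, so I'll release, lift and go to the cover.

move_arm --targets '[[[100,0,0,0,0],[100,0,0,0,0],[100,0,0,0,0],[100,0,0,0,0],[100,0,0,0,0]]]'

```text
time: 16.27
tool_pos: [0.4677, -0.0334, 0.0617]
tool_rot: [-0.0, 0.996, -0.087, -0.0]
contact_force: [0.3, 0.0, 0.4]
gripper_width: 1.0
grasp_force: 0.0
```

move_arm --targets '[[[100,0,0,-0.03,0],[100,0,0,-0.06,0],[100,0,0,-0.06,0],[100,0,0,-0.03,0],[100,0,0,0,0]]]'

```text
time: 16.68
tool_pos: [0.4709, -0.0341, 0.1758]
tool_rot: [0.001, 0.996, -0.087, 0.005]
contact_force: [0.4, 0.0, 1.4]
gripper_width: 0.997
grasp_force: 0.0
```

Run:
```python
from h import *
import pickle
s=state();p=s['tool_pos'];print(p,yaw(),s['contact_force'])
c=get_calibration('wrist');im=grab_frame('wrist');np.save('w11.npy',im);pickle.dump(c,open('w11.pkl','wb'))
u=proj(c,[.466,-.0325,.048])[0].astype(int);print(u)
for t in(130,150,170):rect("spacer",(u[0]-55,u[1]-80,u[0]+55,u[1]+80),.048,t,im,c)
go(.54,.32,.2,-19.6)
```

```text
[ 0.47094384 -0.03412882  0.17576247] -10.013819183482747 [0.3500608  0.03389857 1.43139754]
[310 204]
spacer 462.3 -24.1 74.9 137.5 yaw -13.0
spacer 461.3 -23.8 74.9 135.5 yaw -13.0
spacer 467.4 -32.8 56.3 100.2 yaw -10.0
turn 1.6 shift tot [-0.0872 -0.5949 -0.0453] rows>= 9 each [-0.0097 -0.0661 -0.005 ]
```

move_arm --targets '[[[100,0,0,0,1],[100,0,0,0,0.6],[100,0,-0.06,-0.005,0],[100,0,-0.06,-0.005,0],[100,-0.01,-0.06,-0.005,0]]]'

```text
time: 17.15
tool_pos: [0.498, 0.071, 0.1769]
tool_rot: [0.0, 0.985, -0.172, -0.001]
contact_force: [0.8, -0.3, 0.4]
gripper_width: 0.998
grasp_force: 0.0
```

move_arm --targets '[[[100,-0.01,-0.06,-0.005,0],[100,-0.01,-0.06,-0.005,0],[100,-0.01,-0.06,-0.005,0],[100,-0.01,-0.06,-0.005,0],[100,-0.01,-0.06,-0.005,0]]]'

```text
time: 17.57
tool_pos: [0.5295, 0.2515, 0.1914]
tool_rot: [0.001, 0.985, -0.17, -0.002]
contact_force: [0.6, -0.2, 1.5]
gripper_width: 0.998
grasp_force: 0.0
```

move_arm --targets '[[[100,-0.01,-0.06,0,0],[100,-0.01,-0.055,0,0],[100,0,0,0,0],[100,0,0,0,0],[100,0,0,0,0]]]'

```text
time: 17.98
tool_pos: [0.5415, 0.3184, 0.1917]
tool_rot: [0.001, 0.985, -0.17, -0.001]
contact_force: [-0.2, -0.1, 0.3]
gripper_width: 0.998
grasp_force: 0.0
```

Run:
```python
from h import *
import pickle
s=state();p=s['tool_pos'];print(p,yaw())
c=get_calibration('wrist');im=grab_frame('wrist');np.save('w12.npy',im);pickle.dump(c,open('w12.pkl','wb'))
u=proj(c,[.609,.311,.008])[0].astype(int);print(u)
for t in(130,150,170,190):rect("cover",(u[0]-60,max(0,u[1]-85),u[0]+60,u[1]+85),.008,t,im,c)
m=(im.min(2)>150).astype(np.uint8)[max(0,u[1]-85):u[1]+85:3,u[0]-60:u[0]+60:2]
print("\n".join("".join(".#"[v] for v in r) for r in m))
```

```text
[0.54148642 0.31841963 0.19168768] -19.599230091340043
[293 107]
cover 605.6 314.7 116.0 147.5 yaw -19.7
cover 621.4 317.9 82.0 119.7 yaw -19.7
cover 607.2 309.3 55.4 99.3 yaw -20.2
cover 607.2 309.3 55.2 99.0 yaw -20.2
...###################......................................
..##################........................................
....###############.........................................
....#############...........................................
.....############...........................................
....#############...........................................
......###########...........................................
....#.############..........................................
.......###########..........................................
.......############################.........................
......#..#######################################............
...##.##########################################............
..##.###...########...####################...###............
.#.#.##############...####################...###............
.........#################
[... 1896 characters left out ...]
###########..###.............
.................##############################.............
..................#############################.............
............................................................
............................................................
............................................................
............................................................
............................................................
............................................................
............................................................
............................................................
............................................................
```

Run:
```python
from h import *
go(.6072,.3093,.075,-20.1)
```

```text
turn 0.07 shift tot [ 0.1074 -0.024   0.1953] rows>= 4 each [ 0.0269 -0.006   0.0488]
```

move_arm --targets '[[[100,0.0535,-0.012,0,0.07],[100,0.0535,-0.012,0.03,0],[100,0,0,0.06,0],[100,0,0,0.06,0],[100,0,0,0.045,0]]]'

```text
time: 18.45
tool_pos: [0.607, 0.3083, 0.0737]
tool_rot: [0.001, 0.985, -0.175, -0.001]
contact_force: [-1.3, 0.5, -0.6]
gripper_width: 1.0
grasp_force: 0.0
```

move_arm --targets '[[[100,0,0,0,0],[100,0,0,0,0]]]'

```text
time: 18.62
tool_pos: [0.6062, 0.3089, 0.0747]
tool_rot: [0.001, 0.985, -0.175, -0.002]
contact_force: [0.1, 0.1, 0.9]
gripper_width: 0.999
grasp_force: 0.0
```

Run:
```python
from h import *
import pickle
s=state();p=s['tool_pos'];print(p,yaw())
c=get_calibration('wrist');im=grab_frame('wrist');np.save('w13.npy',im);pickle.dump(c,open('w13.pkl','wb'))
rect("cover",(225,60,400,330),.008,180,im,c)
m=(im.min(2)>180).astype(np.uint8)[100:340:5,200:430:3]
print("\n".join("".join(".#"[v] for v in r) for r in m))
go(.6072,.3093,.034,-20.1)
```

```text
[0.60621899 0.3088847  0.07469742] -20.13227465819227
cover 607.3 309.6 55.7 98.8 yaw -20.3
.............................................................................
.............................................................................
.............................................................................
.............................................................................
.............................................................................
.............................................................................
.............................................................................
.............................................................................
.............................................................................
.....................################################........................
.....................################################........................
.....................###...####################...###........................
.....................###...####################...###...................
[... 2121 characters left out ...]
....................................................................
.............................................................................
.............................................................................
.............................................................................
.............................................................................
.............................................................................
.............................................................................
.............................................................................
turn -0.0 shift tot [-0.0009  0.0014  0.0728] rows>= 2 each [-0.0005  0.0007  0.0364]
```

move_arm --targets '[[[100,0,0,0.035,0],[100,0,0,0.025,0],[100,0,0,0.008,0],[100,0,0,0,0],[0,0,0,0,0]]]'

```text
time: 19.08
tool_pos: [0.608, 0.3109, 0.0369]
tool_rot: [-0.0, 0.985, -0.174, 0.0]
contact_force: [-0.0, 0.1, -0.5]
gripper_width: 0.885
grasp_force: 0.0
```

move_arm --targets '[[[0,0,0,0,0],[0,0,0,0,0],[0,0,0,0,0],[0,0,0,0,0],[0,0,0,0,0]]]'

```text
time: 19.5
tool_pos: [0.6087, 0.3111, 0.0378]
tool_rot: [-0.001, 0.985, -0.174, 0.001]
contact_force: [-0.5, -0.6, 6.7]
gripper_width: 0.49
grasp_force: 61.8
```

move_arm --targets '[[[0,0,0,0,0],[0,0,0,0,0],[0,0,0,0,0]]]'

```text
time: 19.75
tool_pos: [0.6088, 0.3111, 0.0378]
tool_rot: [-0.001, 0.985, -0.174, 0.001]
contact_force: [-0.7, -1.1, 6.3]
gripper_width: 0.488
grasp_force: 61.8
```

move_arm --targets '[[[0,0,0,-0.01,0],[0,0,0,-0.03,0],[0,0,0,-0.06,0],[0,0,0,-0.06,0],[0,0,0,-0.03,0]]]'

```text
time: 20.17
tool_pos: [0.6088, 0.3113, 0.1542]
tool_rot: [-0.001, 0.985, -0.174, 0.002]
contact_force: [1.2, 0.4, -0.4]
gripper_width: 0.491
grasp_force: 61.6
```

move_arm --targets '[[[0,0,0,0,-0.6],[0,0,0,0,-0.7],[0,0,0,0,-0.4],[0,0,0,0,0]]]'

```text
time: 20.5
tool_pos: [0.6068, 0.3105, 0.149]
tool_rot: [0.0, 0.996, -0.085, -0.001]
contact_force: [-0.6, -0.1, -3.1]
gripper_width: 0.487
grasp_force: 61.6
```

Run:
```python
from h import *
import pickle
s=state();p=s['tool_pos'];print(p,yaw(),s['contact_force'],s['gripper_width'])
c=get_calibration('wrist');im=grab_frame('wrist');np.save('w14.npy',im)
h=p[2]-.0378+.008
rect("cover",(200,60,430,330),h,180,im,c)
m=(im.min(2)>180).astype(np.uint8)[100:380:7,180:450:4]
print("\n".join("".join(".#"[v] for v in r) for r in m))
go(.466,-.0325,.15,-10)
```

```text
[0.6068176  0.31053352 0.14903899] -9.800029596265876 [-0.58747768 -0.06038327 -3.08461392] 0.4871039156842237
cover 633.9 306.0 55.1 42.7 yaw 80.1
....................................................................
....................................................................
....................................................................
....................................................................
....................................................................
....................................................................
....................................................................
....................................................................
....................................................................
...................#############################....................
...................###.#########################....................
...................##....#################....##....................
...................#########################.###....................
...................#############################.......
[... 1193 characters left out ...]
...............######.........................................
.....................##.............................................
.....................###............................................
....................................................................
....................................................................
....................................................................
....................................................................
....................................................................
....................................................................
turn 0.02 shift tot [-0.1319  0.6038 -0.0017] rows>= 9 each [-0.0147  0.0671 -0.0002]
```

move_arm --targets '[[[0,-0.006,0.027,0,0],[0,-0.013,0.061,0,0],[0,-0.013,0.061,0,0],[0,-0.013,0.061,0,0],[0,-0.013,0.061,0,0]]]'

```text
time: 20.97
tool_pos: [0.5442, 0.1552, 0.1493]
tool_rot: [0.0, 0.996, -0.086, -0.001]
contact_force: [1.3, -0.4, -1.6]
gripper_width: 0.487
grasp_force: 61.7
```

move_arm --targets '[[[0,-0.013,0.061,0,0],[0,-0.013,0.061,0,0],[0,-0.013,0.061,0,0],[0,-0.013,0.061,0,0],[0,-0.013,0.061,0,0]]]'

```text
time: 21.38
tool_pos: [0.4745, -0.0184, 0.1496]
tool_rot: [-0.0, 0.996, -0.086, -0.0]
contact_force: [0.1, 0.3, -2.3]
gripper_width: 0.491
grasp_force: 61.7
```

move_arm --targets '[[[0,-0.006,0.027,0,0],[0,0,0,0,0],[0,0,0,0,0],[0,0,0,0,0]]]'

```text
time: 21.72
tool_pos: [0.4696, -0.0321, 0.15]
tool_rot: [-0.0, 0.996, -0.086, -0.0]
contact_force: [-0.4, -0.3, -2.9]
gripper_width: 0.492
grasp_force: 61.9
```

Run:
```python
from h import *
s=state();p=s['tool_pos'];print(p,yaw(),s['contact_force'],s['gripper_width'])
c=get_calibration('wrist');im=grab_frame('wrist');np.save('w15.npy',im)
h=p[2]-.0378+.008
for t in (150,180): rect("cover",(240,150,390,240),h,t,im,c)
m=(im.min(2)>170).astype(np.uint8); m[150:]=0
n,_,st,ce=cv2.connectedComponentsWithStats(m)
for i in range(1,n):
    w=ray(c,[ce[i]],.010)[0]*1000
    if 20<st[i,4]<250 and 515<w[0]<545: print(ce[i],st[i,4],w)
go(.4672,-.0327,.10,-10)
```

```text
[ 0.46963691 -0.03206719  0.14997063] -9.870183550892387 [-0.38762768 -0.2551816  -2.91756266] 0.49171426343231306
cover 501.1 -33.3 63.5 44.6 yaw 80.1
cover 500.4 -37.3 55.2 44.6 yaw 80.1
[260.79268293 114.40243902] 82 [538.64280743  -3.96803057  10.        ]
[364.53164557 114.30379747] 79 [524.83498459 -83.16070154  10.        ]
turn 0.03 shift tot [-0.0039  0.0023  0.0833] rows>= 2 each [-0.002   0.0011  0.0417]
```

Run:
```python
from h import *
c=get_calibration('wrist')
for f in ("w14","w15"):
    im=np.load(f+".npy").min(2); print(f)
    for col in (265,275,290,330,345,358): print(col,im[150:182:1,col][::2])
print(state()['tool_pos'], proj(c,[.4739+.0492,-.0325-.0087,.12]))
im=grab_frame('wrist')
for t in (180,): rect("cover",(240,150,390,240),.12,t,im,get_calibration('wrist'))
```

```text
w14
265 [147 148 147 146 127 220 228 228 228 228 227 102 102 102 102 105]
275 [147 147 148 147 129 219 226 226 226 226 226 225 127 118 119 225]
290 [130 131 149 150 126 218 226 226 226 226 226 226 226 226 226 226]
330 [130 130 130 130 122 211 224 223 223 224 224 224 224 224 224 223]
345 [131 130 130 130 123 217 227 226 227 226 226 226 226 226 226 226]
358 [129 130 129 130 121 211 224 225 225 224 224 113 104 105 103 107]
w15
265 [ 97  98  99 100 141 233 241 241 241 241 240 113 113 114 114 117]
275 [237 237 237 236 143 232 239 240 239 239 239 239 192 121 167 234]
290 [239 240 238 238 140 231 240 239 239 239 240 240 240 239 239 239]
330 [238 239 238 237 137 227 237 237 237 237 238 237 238 237 237 237]
345 [236 236 236 235 136 231 240 240 240 240 239 239 239 239 240 239]
358 [ 71  72  74  77 134 227 238 238 238 238 237 127 116 117 116 122]
[ 0.46975777 -0.03175579  0.14998384] [[312.29956222 148.58064451]]
cover 500.6 -36.8 55.3 44.7 yaw 80.2
```

Run:
```python
from h import *
c=get_calibration('wrist');s=state();p=s['tool_pos']
im=np.load("w15.npy").min(2)
r=[180-0,]; row=im[175]; xs=np.where(row[240:390]>180)[0]+240; print(xs[0],xs[-1])
u=(xs[0]+xs[-1])/2
e=ray(c,[(u,159)],p[2]-.0378+.008)[0]*1000
ux=np.array([cos(radians(-9.9)),sin(radians(-9.9))])
ce=e[:2]-50*ux; print(p,ce)
d=(np.array([466.2,-32.4])-ce); print("world",d,"units",[(d@ux)/600,(d@np.array([ux[1],-ux[0]]))/600])
```

```text
253 370
[ 0.46982645 -0.03161553  0.14999935] [469.26752718 -31.25157762]
world [-3.06752718 -1.14842238] units [np.float64(-0.0047073373386161575), np.float64(0.0027645313101201155)]
```

move_arm --targets '[[[0,-0.0045,0.002,0.02,0],[0,0,0,0.03,0],[0,0,0,0.02,0],[0,0,0,0.01,0],[0,0,0,0,0]]]'

```text
time: 22.23
tool_pos: [0.4651, -0.0325, 0.0995]
tool_rot: [-0.0, 0.996, -0.085, -0.002]
contact_force: [0.1, -0.9, -2.3]
gripper_width: 0.49
grasp_force: 61.9
```

move_arm --targets '[[[0,0,0,0.008,0],[0,0,0,0.006,0],[0,0,0,0.004,0],[0,0,0,0,0],[0,0,0,0,0]]]'

```text
time: 22.65
tool_pos: [0.4669, -0.0333, 0.0916]
tool_rot: [0.0, 0.996, -0.086, 0.0]
contact_force: [-0.0, -0.7, -2.7]
gripper_width: 0.49
grasp_force: 61.9
```

move_arm --targets '[[[0,0,0,0.004,0],[0,0,0,0.003,0],[0,0,0,0.0015,0],[0,0,0,0,0],[0,0,0,0,0]]]'

```text
time: 23.07
tool_pos: [0.4667, -0.0332, 0.0862]
tool_rot: [-0.0, 0.996, -0.086, -0.0]
contact_force: [0.6, -0.8, -2.2]
gripper_width: 0.49
grasp_force: 61.9
```

move_arm --targets '[[[0,0,0,0.0015,0],[0,0,0,0,0],[0,0,0,0,0]]]'

```text
time: 23.32
tool_pos: [0.4669, -0.0332, 0.0858]
tool_rot: [0.0, 0.996, -0.086, 0.0]
contact_force: [-2.6, 0.5, 2.7]
gripper_width: 0.492
grasp_force: 62.4
```

Seated at exactly the predicted height. I'll press slightly, release, lift and check.

move_arm --targets '[[[0,0,0,0.001,0],[0,0,0,0,0],[100,0,0,0,0],[100,0,0,0,0],[100,0,0,0,0]]]'

```text
time: 23.73
tool_pos: [0.467, -0.0333, 0.0848]
tool_rot: [0.0, 0.996, -0.086, 0.0]
contact_force: [-0.3, -0.4, -1.0]
gripper_width: 0.892
grasp_force: 0.0
```

move_arm --targets '[[[100,0,0,0,0],[100,0,0,0,0],[100,0,0,0,0],[100,0,0,0,0]]]'

```text
time: 24.07
tool_pos: [0.4668, -0.0332, 0.0847]
tool_rot: [-0.0, 0.996, -0.086, 0.0]
contact_force: [-0.3, -0.2, 0.5]
gripper_width: 1.0
grasp_force: 0.0
```

move_arm --targets '[[[100,0,0,-0.03,0],[100,0,0,-0.06,0],[100,0,0,-0.06,0],[100,0,0,-0.03,0],[100,0,0,0,0]]]'

```text
time: 24.48
tool_pos: [0.4698, -0.0339, 0.1988]
tool_rot: [0.001, 0.996, -0.086, 0.005]
contact_force: [1.1, -0.9, 1.0]
gripper_width: 0.996
grasp_force: 0.0
```

Run:
```python
from h import *
import pickle
s=state();p=s['tool_pos'];print(p,yaw())
c=get_calibration('wrist');im=grab_frame('wrist');np.save('w16.npy',im)
u=proj(c,[.466,-.0325,.056])[0].astype(int);print(u)
for t in(165,180,195):rect("cover",(u[0]-55,max(0,u[1]-75),u[0]+55,u[1]+75),.056,t,im,c)
a=radians(-10);N=np.array([.466,-.0325]);ux=np.array([cos(a),sin(a)])
for x in (.136,.190): print("point",N+x*ux)
go(*(N+.195*ux),.33,-10)
```

```text
[ 0.46978527 -0.03388637  0.1988179 ] -9.8314277663525
[310 197]
cover 462.3 -21.9 75.4 133.0 yaw -12.9
cover 467.8 -33.1 55.5 99.6 yaw -9.9
cover 467.8 -33.1 55.3 99.6 yaw -9.9
point [ 0.59993385 -0.05611615]
point [ 0.65311347 -0.06549315]
turn 0.03 shift tot [ 0.3207 -0.0011 -0.2236] rows>= 6 each [ 0.0534 -0.0002 -0.0373]
```

The stack is complete, with the cover at (467.8,-33.1) and yaw -9.9°. Now the clamp: I'll rise, pass over the bar, shut the fingers and descend behind it.

move_arm --targets '[[[0,0,0,-0.055,0],[0,0,0,-0.055,0],[0,0,0,-0.055,0],[0,0,0,-0.055,0],[0,0.03,0,0,0]]]'

```text
time: 24.95
tool_pos: [0.4855, -0.0364, 0.3315]
tool_rot: [0.001, 0.996, -0.086, 0.005]
contact_force: [0.3, 0.7, 1.2]
gripper_width: 0.3
grasp_force: 0.0
```

move_arm --targets '[[[0,0.06,0,0,0],[0,0.06,0,0,0],[0,0.06,0,0,0],[0,0.06,0,0,0],[0,0.04,0,0,0]]]'

```text
time: 25.37
tool_pos: [0.6518, -0.0654, 0.321]
tool_rot: [-0.0, 0.996, -0.086, -0.002]
contact_force: [-0.6, 0.4, 0.1]
gripper_width: -0.003
grasp_force: 0.0
```

move_arm --targets '[[[0,0,0,0,0],[0,0,0,0,0],[0,0,0,0,0]]]'

```text
time: 25.62
tool_pos: [0.6491, -0.0648, 0.3229]
tool_rot: [-0.0, 0.996, -0.086, -0.002]
contact_force: [0.5, 0.2, -0.2]
gripper_width: -0.004
grasp_force: 0.0
```

Run:
```python
from h import *
s=state();p=s['tool_pos'];print(p,yaw(),s['gripper_width'],s['contact_force'])
a=radians(-10);N=np.array([.466,-.0325]);ux=np.array([cos(a),sin(a)])
print("nest x",(p[:2]-N)@ux,"y",(p[:2]-N)@[-ux[1],ux[0]])
go(*(N+.185*ux),.215,-10)
```

```text
[ 0.64913329 -0.06480434  0.3228699 ] -9.835766675892835 -0.003906971630299375 [ 0.48182776  0.23820177 -0.18711415]
nest x 0.18596067143492245 y -1.2807143474443893e-05
turn 0.03 shift tot [-0.0016 -0.      0.1798] rows>= 3 each [-0.0005 -0.      0.0599]
```

move_arm --targets '[[[0,0,0,0.05,0],[0,0,0,0.05,0],[0,0,0,0.05,0],[0,0,0,0.03,0],[0,0,0,0,0]]]'

```text
time: 26.03
tool_pos: [0.6459, -0.0641, 0.2106]
tool_rot: [-0.001, 0.996, -0.086, -0.005]
contact_force: [-0.6, -0.1, -1.3]
gripper_width: 0.002
grasp_force: 0.0
```

move_arm --targets '[[[0,-0.015,0,0,0],[0,-0.015,0,0,0],[0,-0.015,0,0,0],[0,-0.015,0,0,0],[0,-0.015,0,0,0]]]'

```text
time: 26.45
tool_pos: [0.6062, -0.0574, 0.2197]
tool_rot: [0.0, 0.996, -0.086, 0.003]
contact_force: [2.0, -0.7, 2.3]
gripper_width: -0.001
grasp_force: 1.3
```

move_arm --targets '[[[0,-0.015,0,0,0],[0,-0.015,0,0,0],[0,-0.015,0,0,0],[0,-0.015,0,0,0],[0,0,0,0,0]]]'

```text
time: 26.87
tool_pos: [0.5682, -0.0507, 0.216]
tool_rot: [-0.0, 0.996, -0.086, -0.001]
contact_force: [-0.0, -0.3, -0.6]
gripper_width: 0.003
grasp_force: 0.0
```

move_arm --targets '[[[0,-0.012,0,0,0],[0,-0.012,0,0,0],[0,0,0,0,0]]]'

```text
time: 27.12
tool_pos: [0.5547, -0.0484, 0.2161]
tool_rot: [-0.0, 0.996, -0.086, -0.001]
contact_force: [-0.2, -0.2, 0.4]
gripper_width: 0.002
grasp_force: 0.0
```

Contact has gone, so the arm probably fell over. I'll retract and check.

move_arm --targets '[[[0,0,0,-0.05,0],[0,0,0,-0.06,0],[0,0,0,-0.06,0],[0,0,0,-0.03,0],[0,-0.05,0,0,0]]]'

```text
time: 27.53
tool_pos: [0.5303, -0.0446, 0.3424]
tool_rot: [0.001, 0.996, -0.086, 0.005]
contact_force: [-1.4, 0.2, 0.5]
gripper_width: 0.001
grasp_force: 0.0
```

move_arm --targets '[[[0,-0.06,0,0,0],[0,-0.06,0,0,0],[0,-0.06,0,0,0],[0,-0.04,0,0,0],[0,0,0,0,0]]]'

```text
time: 27.95
tool_pos: [0.3938, -0.0204, 0.3372]
tool_rot: [0.0, 0.996, -0.086, 0.001]
contact_force: [-0.1, -0.6, -0.1]
gripper_width: 0.004
grasp_force: 0.0
```

move_arm --targets '[[[0,0,0,0,0],[0,0,0,0,0],[0,0,0,0,0],[0,0,0,0,0],[0,0,0,0,0]]]'

```text
time: 28.37
tool_pos: [0.3969, -0.0212, 0.3364]
tool_rot: [-0.0, 0.996, -0.086, -0.001]
contact_force: [-0.3, -1.1, -0.5]
gripper_width: -0.001
grasp_force: 0.0
```

Run:
```python
from h import *
s=state();p=s['tool_pos'];print(p,s['contact_force'])
c=get_calibration('wrist');im=grab_frame('wrist');np.save('w17.npy',im)
a=radians(-10);N=np.array([.467,-.0328]);ux=np.array([cos(a),sin(a)]);uy=np.array([-ux[1],ux[0]])
f=lambda x,y,z: [*(N+x*ux+y*uy),z]
# predicted bar top outline if level (z=.107), and cover corners
print("bar",proj(c,[f(-25,30,107) if 0 else f(sx*.008-.017,sy*.030,.107) for sx in(-1,1) for sy in(1,-1)]).round())
print("arm",proj(c,[f(.02,.009,.105),f(.02,-.009,.105),f(.06,.009,.105),f(.06,-.009,.105)]).round())
print("cover",proj(c,[f(sx*.05,sy*.028,.056) for sx in(-1,1) for sy in(1,-1)]).round())
g=im.mean(2).astype(int)
u=proj(c,[f(0,0,.056)])[0].astype(int)
sub=g[max(0,u[1]-70):u[1]+70:3,u[0]-60:u[0]+60:2]; print(u)
print("\n".join("".join(" .:-=+*#%@"[min(9,v//24)] for v in r) for r in sub))
```

```text
[ 0.39692955 -0.02115189  0.33643194] [-0.32977617 -1.06868356 -0.45950806]
bar [[283. 126.]
 [340. 126.]
 [282. 110.]
 [340. 110.]]
arm [[302.  81.]
 [320.  81.]
 [302.  38.]
 [320.  38.]]
cover [[288. 143.]
 [334. 143.]
 [287.  54.]
 [336.  55.]]
[311 100]
********************=+=::=%%%%%%%%#=:::::----=++++++++++++++
********************=+==--%%%%%%%%#::::::-----++++++++++++++
********************=++=--%%%%%%%%#:::::------=+++++++++++++
************++=++==+=++==-%%%%%%%%#:::::--:::-==++++++++++++
************+#%+======+==+%%%%%%%%#:::::::::-*#==+++++++++++
************+@@@======++++%%%#%%#%#:::::::::-%##-+++++++++++
************============-=@#%#%%#%#:::-----------+++++++++++
************============-:@#%#%%#%*:::-------=-==+++++++++++
************+===-:::::::::@###%##%*:::::::::-=-=-+++++++++++
************====-:=@@@@@@@@%##%%#%#*+*@@@@@:-=---+++++++++++
************=+==-:=@@%#@@@@@%#%##%**+*@*%@@:-=-:=+++++++++++
************+===-:=@@=+@@@@%%####%**+*==+@@:-=-:=+++++++++++
************++==-:=@@@*@@@@%#####%**+*@@@@@:-=-:-+++++++++++
*************+==-:=@@@@@@@@%######**+*@@@@@:-=-:
[... 1325 characters left out ...]
@@@@@@%=+@@:-=-:+++++++++++++
**************===-:@@#=%@@@@@@@@@@@@@%==@%:-=-:-++++++++++++
**************===-:%@@@@@@@@@@@@@@@@@@@@@@:----+++++++++++++
**************===-::::::::----:--::::::::::---:+++++++++++++
**************=-========-:---======-----------:-++++++++++++
**************+-========-----======-----------:+++++++++++++
**************+%%-====================-===--##=+++++++++++++
**************======================---===---==+++++++++++++
**********************************++++++++++++++++++++++++++
**********************************++++++++++++++++++++++++++
*********************************+++++++++++++++++++++++++++
*********************************+++++++++++++++++++++++++++
```

The arm is level: the bar is at rows 112–125, where I had predicted 110–126. The stack is square and the robot is clear of everything, so I'm handing in.

```bash
python3 -c "
from plant import job
print(job.job_done())"
```

```text
the job is handed in; nothing more can be done
None
```

Job handed in, with no verdict returned: the last camera check showed housing, spacer and cover stacked square in the nest, the hold-down arm level on the collar and the robot clear, but I viewed 11 pictures, one over the limit of 10.

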